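# Seat the gauge and lock the clamp stop

### The arm

A 6-joint arm with a two-finger parallel gripper is mounted at the origin on the work surface. World frame = base frame: x ahead of the robot, y to its left, z up, the work surface at z = 0. Lengths are in mm, angles in rad, forces in N, time in s.
With the tool pointing down it reaches from about 350 to 875 mm from the base axis. Payload 4.2 kg.
Tool frame: the origin (TCP) lies midway between the tips of the shut fingers; the grasp point (between the pads) lies 19 mm behind it (arm.grip_point_offset is the distance from the TCP to the grasp point, in mm); z points along the fingers, x is the direction in which the jaws open and shut, and the axes are right-handed (so a half turn about z gives the same grasp; the last joint's range is limited). The gripper opens to 85 mm and grips with 20 to 120 N. Pads are 22 mm wide; open, the fingers measure 114 mm over their backs; the gripper's body (76 mm by 85 mm) begins 54 mm behind the grasp point. The pads swing forward as they close: fully open they stand 13 mm farther back than shut.
Start: joints at [1.463, 0.385, 0.008, 0, -1.194, -0.259], TCP at [224.111, 583.415, 231.312] pointing down, gripper open.
Joint ranges: [-3.14, 3.14], [-1.21, 2.06], [-1.07, 1.41], [-3.16, 2.05], [-2.99, -0.16], [-3.1, 3.1]. Speed limits (rad/s): [2.79, 2.79, 3.14, 3.14, 3.14, 3.14].

### API

Orientations are given as a unit quaternion [x, y, z, w].
In Python, from bench import arm gives the robot as it stands.
- The arm moves only by the tool move_arm, never from a script. Its argument "targets" is a list of rows, each a list of 7 numbers: the shift along the tool's x, y, z in cm, then the turn, a rotation vector about the tool's x, y, z in degrees, then the closure in counts, from 0 (fully open) to 255 (shut). In form: [[x, y, z, wx, wy, wz, grip], ...]. A call has 1 to 20 rows; each row is the pose to reach, as a shift and turn from the pose commanded when the call began, along the tool's axes at that moment; what a row does not reach only later rows make up. A row lasts 1/8 s, in which the tool goes at most 62.5 mm and 10.7 degrees, less where a joint would pass 70% of its speed; a pose out of reach is approached as far as the arm can. A call with a gripper value outside its range is refused whole. The fingers move at their own pace and stop on an object; the grip force is fixed at half the most. Time passes only in rows, so rows that repeat a pose let the fingers close. It gives the time, the measured TCP pose, the force and the opening at its end, in the units of the state.
- arm.read_state(): the state, without advancing time (a new reading comes with each control period).
- arm.get_image(name): name is "side" or "top"; returns (picture, depth): 384x512x3 uint8, blue, green, red; 384x512 float32, mm along the optical axis (not along the pixel's ray), 0 where there is no reading.
- arm.camera_params(name): a dict with "mtx" (3x3 intrinsics, pixels), "world_to_cam" (4x4, takes a point from world to camera coordinates). Camera axes: x right, y down, z forward; pixel columns grow to the right and rows downward; lengths in mm; the calibration is good to about 2 mm. A picture is of the moment at which its call begins. camera_params takes no time and is no camera call.
- arm.job_done(): hands the job in, once; it reports no verdict.
Trained networks look in the newest picture that a camera, given by its name, has taken for a name from the list of things; names that differ only in an ending like _2 or _b are one class to them, and where a whole thing is asked for, a point or a joint stands for the part that bears it (a point fixed in the world has none). Each returns a list of dicts, best first, with "score" (0 to 1); they miss things now and then, are a little off and sometimes report something else, mostly with a low value. They report only what shows in the picture. A call takes as long as a camera call. They do not tell look-alikes from the thing itself.
- arm.search_frame(thing, camera): "bbox" ([left, top, right, bottom] in pixels, round what is visible of it).
- arm.tip_of(thing, camera): "uv" ([column, row] in pixels: a listed point, or the origin of a listed thing).
The state is a dict: "clock": time; "joints": joint angles; "joint_vel": joint speeds; "joint_efforts": joint torques, N m; "position": TCP position; "ee_rot": TCP orientation; "contact_force": force on the tool from outside, world axes, zero at the start; "wrist_torque": the same for the moment, N m; "gripper_width": finger opening in mm.
Only numpy, scipy, OpenCV 4.12 (cv2) and the standard library are available. Lean on these libraries where they do the work, as an engineer would, in place of code of your own. Each camera call takes 0.05 s, during which the arm holds its last target.

### The job

Slide the blue stop along the clamp's rail until its white jaw has pushed the loose gauge fully home against the nest's end wall, firmly but without shoving hard. Then lock the stop there, jaw still against the gauge: turn its black knob clockwise until it bites (the resistance rises sharply) and give it one eighth of a turn more, no further. Let go and leave everything else on the bench undisturbed.

Things in the scene. Friction and masses are not known exactly. Their poses are not given: they have to be found in the camera images.
- clamp: Fixed bench clamp: aluminium base 290 x 110 mm. Origin on the bench under the base's centre, z up; its x axis runs along the rail towards the white U-shaped nest (at +x: two cheeks 54.5 mm apart and an end wall). A blue stop slides on two steel ways (about 4 N of friction, stays where it is left). Nest floor 18 mm above the bench; nest and blue end wall reach at most 42 mm above the bench.
- nest_seat (a point): Point on the nest's floor (18 mm above the bench), 85 mm along the clamp's x from its origin: where the axis of a gauge lies when it touches the nest's end wall.
- gauge: Loose round steel gauge with a white dial on top, 52 mm across, 30 mm high, 0.22 kg; origin at the centre of its underside. It stands upright between the cheeks of the nest, 6 to 16 mm short of the end wall.
- jaw (a point): Middle of the flat face of the stop's white jaw (44 mm wide, 19 to 43 mm above the bench), taken at 18 mm above the bench, 55 mm ahead (clamp +x) of the knob's axis. The jaw touches the gauge when this point is 26 mm from the gauge's axis; with the gauge home the knob's axis is then 4 mm along the clamp's x from its origin. The knob may be held to slide the stop.
- knob: Black round knob on top of the stop, vertical axis; 46 mm across, from 50 to 88 mm above the bench. Origin on its axis at its underside; x along the white line. Does not sink. Clockwise from above (negative about z) tightens. It turns freely (0.04 N m) for 0.5 to 2.4 rad, different every time, then bites: the torque jumps to about 0.7 N m while turning (0.15 when paused), then rises 0.3 N m per rad. Stays when let go.
- knob_top (a point): Centre of the knob's top, 88 mm above the bench.
- spare_gauge: Bystander: another gauge like the first, standing on the bench. Origin at the centre of its underside.
- wipe_bottle: Bystander: white bottle, 56 mm across, 130 mm high. Origin at the centre of its underside.
- collar: Bystander: steel ring, 52 mm across, 22 mm high. Origin at the centre of its underside.
- driver: Bystander: screwdriver with a blue handle, 170 mm long, lying on the bench.
- fitting: Bystander: brass fitting, 28 mm across, 42 mm high, standing on the bench. Origin at the centre of its underside.
- shoe_seat (a point): Reference point inside the stop, on the knob's axis: where shoe_mark lies, to the point, until the knob bites. Not visible.
- shoe_mark (a point): Point on the hidden brake shoe that the knob presses on. Once the knob bites, it sinks below shoe_seat by 0.80 mm per rad of further turn (an eighth of a turn is 0.63 mm): less than its reading's noise, so the bite must be felt. Not visible.
Not all that is in view belongs to the job. What is shaped like the gauge but turquoise is not meant.

How it is judged (in metres and radians):
On the way, in this order (a step that is already met when the one before it is completed fails the run):
1. the stop's jaw has pushed the gauge home: gauge within 2 mm of its seat in the nest, jaw within 2 mm of touching it (horizontal distance between gauge and nest_seat below 0.002 m and horizontal distance between gauge and jaw below 0.028 m), for 0.2 s.
2. the knob has bitten and been turned on by about an eighth of a turn (27 to 65 degrees), the jaw still against the gauge (all of step 1 and z of shoe_mark in the frame of shoe_seat between -0.0009 and -0.000375 m), for 0.2 s.
At the end, for the whole second after the job is handed in: The gauge stands upright and still in the nest with its axis within 2 mm of the seat, the stop's jaw is within 2 mm of touching it, and the knob stands 27 to 65 degrees (an eighth of a turn, 45, is right) past the point where it bit (all of step 2 and angle between gauge's own z axis and vertical below 0.08 rad and linear speed of gauge below 0.01 m/s).
It fails at once if the knob is overtightened: turned more than 75 degrees past the bite (z of shoe_mark in the frame of shoe_seat below -0.00104 m).
It fails at once if the gauge is shoved hard: more than 40 N on it (contact force between gauge and anything else above 40 N).
It fails at once if a bystander is moved more than 20 mm (distance of any of spare_gauge, wipe_bottle, collar, driver, fitting from where it was at the start of the episode above 0.02 m).
It also fails if it takes over 58 s, if anything falls off the work surface, if the arm or the gripper's body presses on something with over 40 N, if the wrist force passes 120 N, or if a joint passes its speed limit or range.

## Working session

There is one attempt and no reset: what is moved stays moved. The work goes in short steps, Python scripts to look and compute and a tool call to move; the robot and the scene stay as the last step left them, time stands still between calls to the robot, and variables do not carry over. Pictures are saved under pics/ and viewed, and the job is handed in when it is done.

Besides the shell and the picture viewer there is one more tool, called after "Call:" by a JSON object that holds its "name" and its "arguments", one argument or row to a line. move_arm: Moves the arm, as the interface text tells. Its arguments: {"type":"object","properties":{"targets":{"type":"array","items":{"type":"array","items":{"type":"number"}}}},"required":["targets"]}

```bash
ls; mkdir -p pics; cat > h.py <<'E'
import numpy as np,cv2
from bench import arm
def ray(cam,uv):
    p=arm.camera_params(cam);K=np.array(p["mtx"]);T=np.array(p["world_to_cam"])
    R=T[:3,:3];t=T[:3,3]
    d=R.T@np.linalg.solve(K,[uv[0],uv[1],1.]);return -R.T@t,d
def at_z(cam,uv,z):
    c,d=ray(cam,uv);return c+d*(z-c[2])/d[2]
def proj(cam,P):
    p=arm.camera_params(cam);K=np.array(p["mtx"]);T=np.array(p["world_to_cam"])
    q=T[:3,:3]@np.array(P,float)+T[:3,3];q=K@q;return q[:2]/q[2]
E
python3 - <<'E'
from h import *
s=arm.read_state();print(s)
for c in("side","top"):
    im,d=arm.get_image(c);cv2.imwrite(f"pics/{c}0.png",im);np.save(f"{c}0.npy",d)
    print(c,ray(c,(256,192)))
for c in("side","top"):
  for n in("knob_top","knob","jaw","gauge","nest_seat","clamp"):
    print(c,n,[(np.round(r["uv"],1),round(r["score"],2)) for r in arm.tip_of(n,c)][:4])
print(arm.read_state()["clock"])
E
```

```text
pics
{'clock': 0.0, 'joints': array([ 1.46261455e+00,  3.85567509e-01,  6.59998285e-03, -4.50930000e-04,
       -1.19398901e+00, -2.58610697e-01]), 'joint_vel': array([ 6.19985547e-04,  8.32045936e-05,  4.34671354e-06, -2.77296866e-03,
        1.50751106e-04,  1.08746942e-04]), 'joint_efforts': array([ 5.28985347e-04, -3.92287982e+01,  1.88401026e+01,  4.18612048e+00,
       -4.64520621e-03, -9.07719766e-07]), 'position': array([223.91863215, 582.883578  , 230.2119868 ]), 'ee_rot': array([-5.66224694e-01,  8.24250196e-01, -6.82356042e-04, -8.63095477e-04]), 'contact_force': array([0.37407496, 0.43510154, 0.42312464]), 'wrist_torque': array([ 0.0276197 , -0.02584166, -0.03908031]), 'gripper_width': 85.7856550897955}
side (array([ 239.0228165 , -945.93805262,  794.61863676]), array([ 0.22748433,  0.78899362, -0.57075265]))
top (array([ 326.37454286,   15.85458077, 1207.79514798]), array([ 0.13692293, -0.00633029, -0.99068362]))
side knob_top [(array([272.7, 178.3]), 0.62), (array([249.2, 160. ]), 0.42)]
side knob [(array([274.7, 192.5]), 0.86), (array([284.8, 345.6]), 0.44), (array([263.2, 208.5]), 0.32)]
side jaw [(array([259.6, 206.3]), 0.66)]
side gauge [(array([243.9, 216.9]), 0.83), (array([267.9, 259.3]), 0.71), (array([230.2, 276.2]), 0.65), (array([197.8, 261.9]), 0.65)]
side nest_seat [(array([240. , 216.3]), 0.85)]
side clamp [(array([262.6, 211.6]), 0.62), (array([289. , 345.9]), 0.33), (array([202.9, 163.3]), 0.22)]
top knob_top [(array([233.2, 164.1]), 0.71)]
top knob [(array([235.4, 157.9]), 0.79)]
top jaw [(array([242.3, 180. ]), 0.88)]
top gauge [(array([286.6, 242.9]), 0.64), (array([298.5, 190.2]), 0.51), (array([251.7, 194.8]), 0.46), (array([308.6, 222.3]), 0.46)]
top nest_seat [(array([252.5, 203.3]), 0.67)]
top clamp [(array([241.6, 176.1]), 0.89)]
0.7
```

```bash
python3 - <<'E'
from h import *
im=cv2.imread("pics/top0.png");cv2.imwrite("pics/top0c.png",cv2.resize(im[110:290,170:370],None,fx=4,fy=4,interpolation=2)[:600])
im=cv2.imread("pics/top0.png");cv2.imwrite("pics/top0c.png",cv2.resize(im[120:270,170:370],None,fx=4,fy=4,interpolation=2))
im=cv2.imread("pics/side0.png");cv2.imwrite("pics/side0c.png",cv2.resize(im[140:290,160:360],None,fx=4,fy=4,interpolation=2))
for n,c,uv,z in [("knobtop","top",(233.2,164.1),88),("knob","top",(235.4,157.9),50),("jaw","top",(242.3,180),18),("seat","top",(252.5,203.3),18),("gauge","top",(251.7,194.8),18),("clamp","top",(241.6,176.1),0),
 ("knobtop","side",(272.7,178.3),88),("knob","side",(274.7,192.5),50),("jaw","side",(259.6,206.3),18),("seat","side",(240,216.3),18),("gauge","side",(243.9,216.9),18),("clamp","side",(262.6,211.6),0)]:
  print(n,c,at_z(c,uv,z).round(1))
E
```

```text
knobtop top [564.8  79.1  88. ]
knob top [592.8  74.9  50. ]
jaw top [528.6  52.7  18. ]
seat top [454.5  18.6  18. ]
gauge top [481.6  21.7  18. ]
clamp top [544.4  55.8   0. ]
knobtop side [583.   79.1  88. ]
knob side [583.9  64.7  50. ]
jaw side [537.9  58.4  18. ]
seat side [474.6  32.   18. ]
gauge side [483.9  26.2  18. ]
clamp side [545.4  55.4   0. ]
```

View pics/top0c.png

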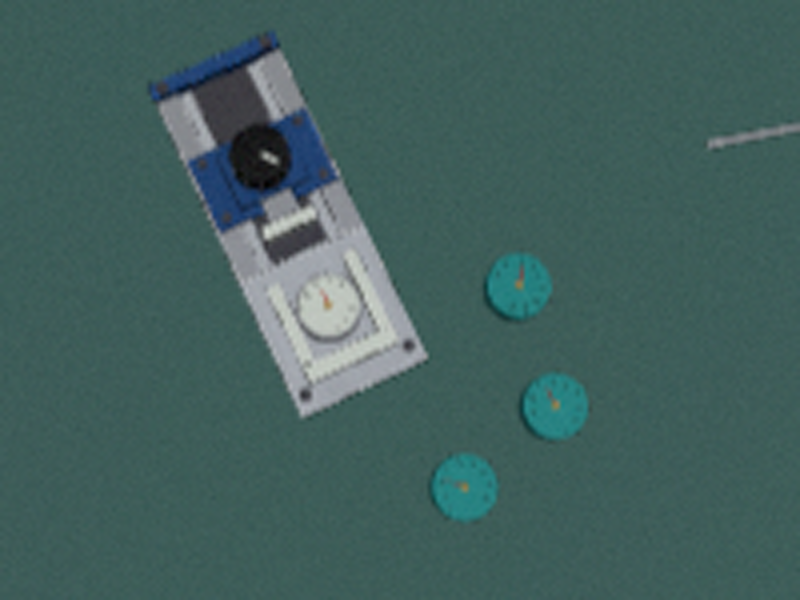

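View pics/side0c.png

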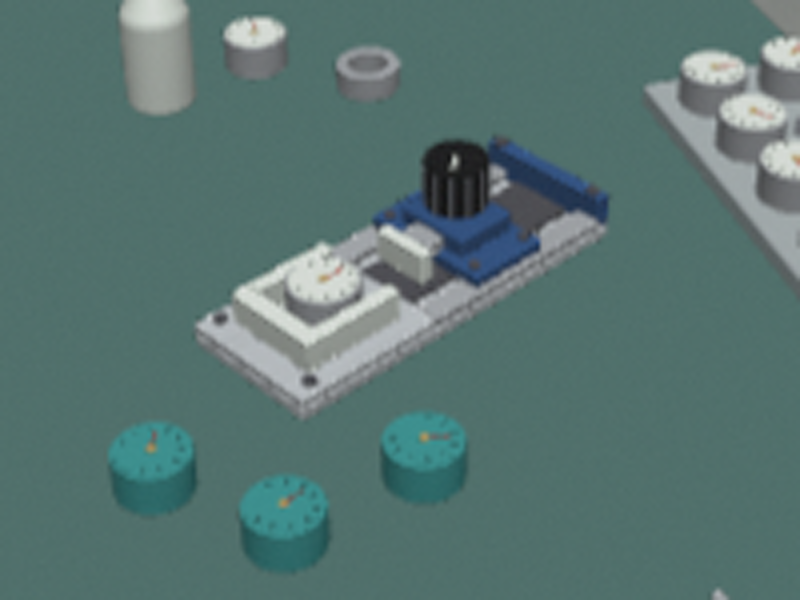

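View pics/top0.png

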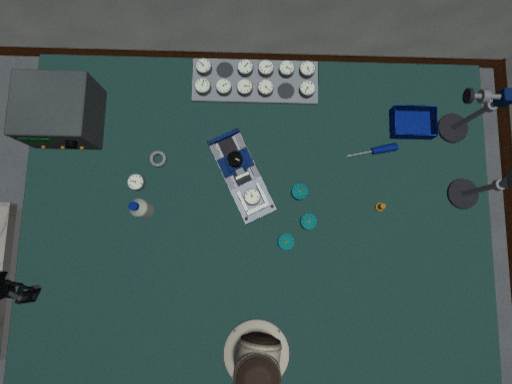

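The top view shows the clamp with the knob near (235,159) and its x axis pointing down and to the right towards the robot. The white gauge in the nest is near (252,197). The three turquoise gauges at (300,192), (309,222) and (286,242) are decoys. Next I'll refine the positions.

```bash
python3 - <<'E'
from h import *
im=cv2.imread("pics/top0.png").astype(int);d=np.load("top0.npy")
p=arm.camera_params("top");K=np.array(p["mtx"]);T=np.array(p["world_to_cam"]);print(K[0,0])
v,u=np.mgrid[0:384,0:512]
pc=np.stack([(u-K[0,2])/K[0,0]*d,(v-K[1,2])/K[1,1]*d,d],-1)
W=(pc-T[:3,3])@T[:3,:3]
roi=np.zeros_like(d,bool);roi[125:228,200:280]=1
m=roi&(W[...,2]>80)&(W[...,2]<95)&(u<260)
print("knob px",m.sum(),W[m].mean(0), u[m].mean(),v[m].mean(),"->",at_z("top",(u[m].mean(),v[m].mean()),88))
dk=roi&(im.max(2)<45)&(abs(u-235)<10)&(abs(v-159)<10);print("dark",dk.sum(),u[dk].mean(),v[dk].mean())
g=roi&(W[...,2]>45)&(W[...,2]<52)&(v>185)
print("gauge",g.sum(),W[g].mean(0),at_z("top",(u[g].mean(),v[g].mean()),48))
b=roi&(W[...,2]>6)&(W[...,2]<60)
r=cv2.minAreaRect(W[b][:,:2].astype(np.float32));print("base",r,cv2.boxPoints(r).round(1).tolist())
ms=(W[...,2]>4)&roi
r=cv2.minAreaRect(np.argwhere(ms)[:,::-1].astype(np.float32));print(r, [at_z("top",q,8).round(1)[:2].tolist() for q in cv2.boxPoints(r)])
# side
im=cv2.imread("pics/side0.png").astype(int);d=np.load("side0.npy")
p=arm.camera_params("side");K=np.array(p["mtx"]);T=np.array(p["world_to_cam"])
pc=np.stack([(u-K[0,2])/K[0,0]*d,(v-K[1,2])/K[1,1]*d,d],-1);W=(pc-T[:3,3])@T[:3,:3]
near=(abs(W[...,0]-580)<60)&(abs(W[...,1]-75)<60)
m=near&(W[...,2]>84)&(W[...,2]<93)
print("side knob",m.sum(),W[m].mean(0),u[m].mean(),v[m].mean(),at_z("side",(u[m].mean(),v[m].mean()),88))
g=(W[...,2]>44.5)&(W[...,2]<53)&(np.hypot(W[...,0]-485,W[...,1]-25)<40)
print("side gauge",g.sum(),W[g].mean(0),at_z("side",(u[g].mean(),v[g].mean()),48))
# nest walls direction etc
E
```

```text
378.1150986648298
knob px 176 [582.10460072  75.87170868  87.32017215] 234.4431818181818 158.5625 -> [581.93783165  75.83725449  88.        ]
dark 172 234.26162790697674 158.70348837209303
gauge 200 [472.05385946  20.09287738  47.94344425] [472.02415311  20.09544947  48.        ]
base ((551.2576904296875, 63.899559020996094), (325.9501037597656, 251.5225372314453), 2.3206987380981445) [[383.29998779296875, 183.0], [393.5, -68.4000015258789], [719.2000122070312, -55.20000076293945], [709.0, 196.1999969482422]]
((239.5, 176.0), (102.0, 79.0), 90.0) [[710.3, 196.0], [716.4, -63.3], [381.9, -66.7], [377.4, 182.4]]
side knob 131 [582.35419963  72.17006428  87.5554569 ] 273.2977099236641 179.8091603053435 [582.11153867  71.43872177  88.        ]
side gauge 197 [472.31255559  17.55713342  48.18578388] [472.34118476  17.67808579  48.        ]
```

```bash
python3 - <<'E'
from h import *
im=cv2.imread("pics/top0.png")
b,g,r=[im[...,i].astype(int) for i in range(3)]
m=((r>110)|((b-g)>25)|(im.max(2)<60)).astype(np.uint8)
k=np.zeros_like(m);k[125:228,200:280]=m[125:228,200:280]
k=cv2.morphologyEx(k,cv2.MORPH_CLOSE,np.ones((5,5),np.uint8))
n,l,st,_=cv2.connectedComponentsWithStats(k);i=1+st[1:,4].argmax()
rr=cv2.minAreaRect(np.argwhere(l==i)[:,::-1].astype(np.float32))
P=np.array([at_z("top",q,12)[:2] for q in cv2.boxPoints(rr)])
print(st[i],rr,P.round(1),P.mean(0));
for a in range(4):
  e=P[(a+1)%4]-P[a];print(np.hypot(*e),np.degrees(np.arctan2(e[1],e[0])))
# left/right edge fits
ys,ls,rs=[],[],[]
for v in range(150,205):
  c=np.where(l[v]==i)[0]
  ys.append(v);ls.append(c[0]);rs.append(c[-1])
for s,lo,hi in((ls,150,205),(rs,150,200)):
  pts=np.array([at_z("top",(x,y),12)[:2] for x,y in zip(s,ys) if lo<=y<hi],np.float32)
  f=cv2.fitLine(pts,cv2.DIST_HUBER,0,.01,.01).ravel();print("edge",np.degrees(np.arctan2(f[1],f[0])),f[2:])
s=arm.read_state();print(s["position"],s["ee_rot"])
from scipy.spatial.transform import Rotation as R
print(R.from_quat(s["ee_rot"]).as_matrix().round(3))
E
```

```text
[ 208  128   69   96 2812] ((241.32635498046875, 175.344970703125), (91.68265533447266, 34.618106842041016), 64.59228515625) [[654.4 173.6]
 [706.8  73.5]
 [437.5 -58.3]
 [388.7  39.8]] [546.81029036  57.16348081]
112.99068685385865 -62.38561794590686
299.8360820903829 -153.9173187918981
109.56585297881136 116.44863087933479
297.53490709521327 26.734865417854245
edge 26.082653 [537.7692  112.00197]
edge 27.112835 [554.35223     1.7840513]
[224.10816331 583.40478435 231.33072374] [-5.66289431e-01  8.24206455e-01  1.34404864e-05 -4.04435137e-06]
[[-0.359 -0.933 -0.   ]
 [-0.933  0.359  0.   ]
 [-0.     0.    -1.   ]]
```

Call:
{"name": "move_arm", "arguments": {
  "targets": [
    [6, -9, 0, 0, 0, 8, 0],
    [11, -17, 0, 0, 0, 16, 0],
    [16, -24, 0, 0, 0, 24, 0],
    [21, -31, 0, 0, 0, 32, 0],
    [26, -38, 0, 0, 0, 42.4, 0],
    [31, -45, 3, 0, 0, 42.4, 0],
    [34.7, -51.7, 6, 0, 0, 42.4, 0],
    [34.7, -51.7, 9, 0, 0, 42.4, 0],
    [34.7, -51.7, 9, 0, 0, 42.4, 0],
    [34.7, -51.7, 9, 0, 0, 42.4, 0],
    [34.7, -51.7, 9, 0, 0, 42.4, 0],
    [34.7, -51.7, 9, 0, 0, 42.4, 0]
  ]
}}

```text
clock: 2.2
position: [582.4, 73.5, 141.0]
ee_rot: [-0.229, 0.973, -0.0, -0.0]
contact_force: [0.7, 0.3, 0.8]
gripper_width: 85.1
```

```bash
cat >> h.py <<'E'
from scipy.spatial.transform import Rotation as R
U=np.array([np.cos(np.radians(-153.4)),np.sin(np.radians(-153.4))]);V=np.array([-U[1],U[0]])
def st():
    s=arm.read_state();M=R.from_quat(s["ee_rot"]).as_matrix();f=s["contact_force"]
    p=s["position"]
    print("t",round(s["clock"],2),"p",p.round(2),"yaw",np.degrees(np.arctan2(M[1,0],M[0,0])).round(2),"j",np.degrees(s["joints"]).round(1),"F u,v,z",(f[:2]@U).round(2),(f[:2]@V).round(2),f[2].round(2),"T",s["wrist_torque"].round(3),"w",round(s["gripper_width"],1))
    return s,M
E
python3 - <<'E'
from h import *
s,M=st();print(M.round(3))
for c in("side","top"):
    im,d=arm.get_image(c);cv2.imwrite(f"pics/{c}1.png",im)
    q=proj(c,s["position"]);print(c,q)
    x,y=int(q[0])-66,int(q[1])-50
    cv2.imwrite(f"pics/{c}1c.png",cv2.resize(im[y:y+100,x:x+133],None,fx=6,fy=6,interpolation=2))
E
```

```text
t 2.2 p [582.4   73.53 140.97] yaw -153.5 j [ 23.   22.9 -12.2   0.  -55.    3.5] F u,v,z -0.79 0.03 0.81 T [ 0.022 -0.005  0.051] w 85.1
[[-0.895 -0.446 -0.001]
 [-0.446  0.895 -0.   ]
 [ 0.001  0.    -1.   ]]
side [273.16114567 162.72661809]
top [234.37786697 154.30920202]
```

View pics/side1c.png

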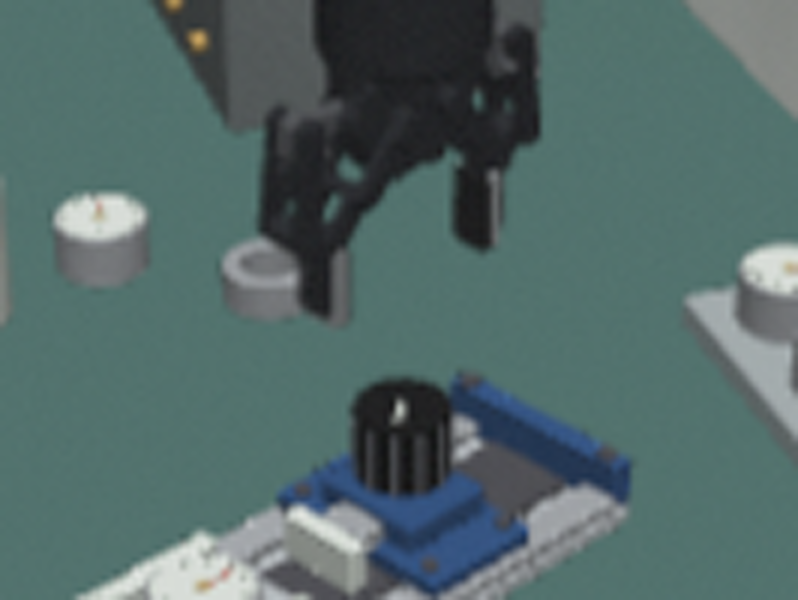

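View pics/top1c.png

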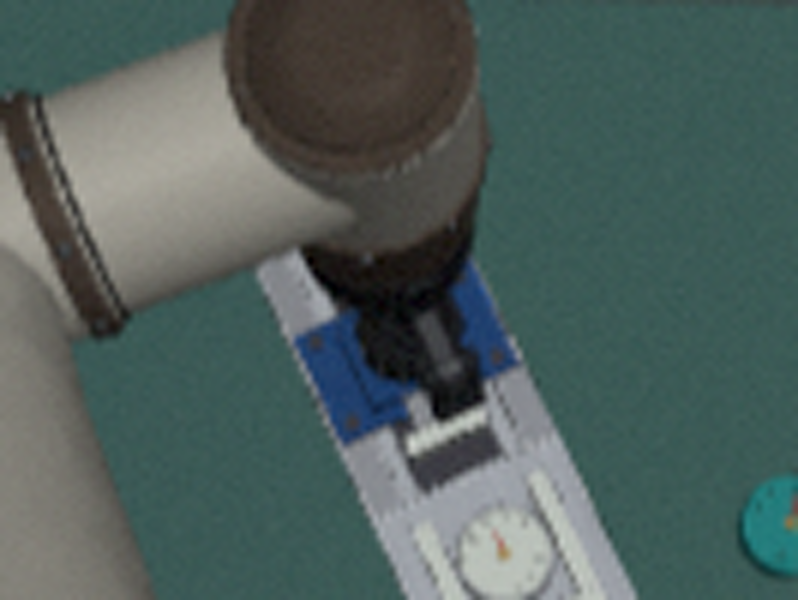

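The side view shows the fingers straddling the knob at crop (400,430), with the jaws opening along the rail. I'll descend and close.

Call:
{"name": "move_arm", "arguments": {
  "targets": [
    [0, 0, 3, 0, 0, 0, 0],
    [0, 0, 6, 0, 0, 0, 0],
    [0, 0, 8.7, 0, 0, 0, 0],
    [0, 0, 8.7, 0, 0, 0, 0],
    [0, 0, 8.7, 0, 0, 0, 60],
    [0, 0, 8.7, 0, 0, 0, 90],
    [0, 0, 8.7, 0, 0, 0, 110],
    [0, 0, 8.7, 0, 0, 0, 130],
    [0, 0, 8.7, 0, 0, 0, 150],
    [0, 0, 8.7, 0, 0, 0, 150],
    [0, 0, 8.7, 0, 0, 0, 150],
    [0, 0, 8.7, 0, 0, 0, 150]
  ]
}}

```text
clock: 3.8
position: [583.9, 74.8, 56.1]
ee_rot: [-0.23, 0.973, 0.0, 0.002]
contact_force: [-0.1, 2.0, 6.3]
gripper_width: 44.2
```

```bash
python3 - <<'E'
from h import *
s,M=st()
E
```

```text
t 3.8 p [583.94  74.77  56.07] yaw -153.37 j [ 23.1  28.7 -17.1   0.  -43.9   3.5] F u,v,z -0.82 -1.87 6.28 T [ 0.557 -0.024  0.004] w 44.2
```

Call:
{"name": "move_arm", "arguments": {
  "targets": [
    [0, 0, 0, 0, 0, 0, 150],
    [0, 0, 0, 0, 0, 0, 150]
  ]
}}

```text
clock: 4.05
position: [583.9, 74.8, 56.1]
ee_rot: [-0.23, 0.973, 0.0, 0.002]
contact_force: [-0.8, 1.8, 6.6]
gripper_width: 45.0
```

```bash
python3 - <<'E'
from h import *
s,M=st()
E
```

```text
t 4.05 p [583.91  74.8   56.06] yaw -153.37 j [ 23.1  28.7 -17.1   0.  -43.9   3.5] F u,v,z -0.09 -1.94 6.61 T [0.554 0.057 0.015] w 45.0
```

Call:
{"name": "move_arm", "arguments": {
  "targets": [
    [0, 0, 0, 0, 0, 0, 60],
    [0, 0, 0, 0, 0, 0, 0],
    [0, 0, 0, 0, 0, 0, 0],
    [0, 0, 0, 0, 0, 0, 0],
    [0, 0, 0, 0, 0, 0, 0]
  ]
}}

```text
clock: 4.68
position: [582.2, 74.0, 54.2]
ee_rot: [-0.23, 0.973, -0.0, -0.0]
contact_force: [-0.2, -0.5, -0.3]
gripper_width: 85.4
```

```bash
python3 - <<'E'
from h import *
s,M=st()
E
```

```text
t 4.67 p [582.18  74.    54.18] yaw -153.42 j [ 23.   28.8 -17.3  -0.  -44.    3.5] F u,v,z 0.34 0.34 -0.25 T [0.027 0.005 0.04 ] w 85.4
```

Call:
{"name": "move_arm", "arguments": {
  "targets": [
    [-0.19, 0, 0, 0, 0, -10, 0],
    [-0.19, 0, 0, 0, 0, -20, 0],
    [-0.19, 0, 0, 0, 0, -30, 0],
    [-0.19, 0, 0, 0, 0, -40, 0],
    [-0.19, 0, 0, 0, 0, -50, 0],
    [-0.19, 0, 0, 0, 0, -60, 0],
    [-0.19, 0, 0, 0, 0, -70, 0],
    [-0.19, 0, 0, 0, 0, -80, 0],
    [-0.19, 0, 0, 0, 0, -90, 0],
    [-0.19, 0, 0, 0, 0, -90, 0],
    [-0.19, 0, 0, 0, 0, -90, 60],
    [-0.19, 0, 0, 0, 0, -90, 90],
    [-0.19, 0, 0, 0, 0, -90, 110],
    [-0.19, 0, 0, 0, 0, -90, 130],
    [-0.19, 0, 0, 0, 0, -90, 150],
    [-0.19, 0, 0, 0, 0, -90, 150],
    [-0.19, 0, 0, 0, 0, -90, 150],
    [-0.19, 0, 0, 0, 0, -90, 150]
  ]
}}

```text
clock: 6.92
position: [583.4, 76.4, 55.2]
ee_rot: [0.851, -0.526, -0.001, -0.001]
contact_force: [-4.7, 6.1, 6.3]
gripper_width: 45.0
```

```bash
python3 - <<'E'
from h import *
s,M=st();print(M.round(3))
E
```

```text
t 6.92 p [583.43  76.44  55.19] yaw -63.43 j [ 23.2  28.8 -17.   -0.1 -44.2  93.5] F u,v,z 1.44 -7.59 6.27 T [ 1.877  1.508 -0.057] w 45.0
[[ 0.447 -0.894 -0.   ]
 [-0.894 -0.447  0.002]
 [-0.002 -0.001 -1.   ]]
```

Call:
{"name": "move_arm", "arguments": {
  "targets": [
    [-0.18, 0, -0.15, 0, 0, 0, 150],
    [-0.18, 0, -0.15, 0, 0, 0, 150],
    [-0.18, 0, -0.15, 0, 0, 0, 150]
  ]
}}

```text
clock: 7.3
position: [583.2, 76.6, 55.4]
ee_rot: [0.851, -0.526, -0.0, -0.0]
contact_force: [-0.1, 1.3, -3.6]
gripper_width: 44.5
```

```bash
python3 - <<'E'
from h import *
s,M=st()
E
```

```text
t 7.3 p [583.19  76.59  55.39] yaw -63.44 j [ 23.2  28.8 -17.   -0.  -44.2  93.3] F u,v,z -0.46 -1.18 -3.55 T [ 0.41  -0.27  -0.028] w 44.5
```

Call:
{"name": "move_arm", "arguments": {
  "targets": [
    [0, 0.5, 0.1, 0, 0, 0, 150],
    [0, 1.0, 0.1, 0, 0, 0, 150],
    [0, 1.5, 0.1, 0, 0, 0, 150],
    [0, 2.0, 0.1, 0, 0, 0, 150],
    [0, 2.5, 0.1, 0, 0, 0, 150],
    [0, 3.0, 0.1, 0, 0, 0, 150],
    [0, 3.5, 0.1, 0, 0, 0, 150],
    [0, 3.8, 0.1, 0, 0, 0, 150],
    [0, 3.8, 0.1, 0, 0, 0, 150]
  ]
}}

```text
clock: 8.43
position: [549.1, 59.7, 55.3]
ee_rot: [0.851, -0.526, 0.0, -0.0]
contact_force: [1.2, 5.0, 0.9]
gripper_width: 44.5
```

```bash
python3 - <<'E'
from h import *
s,M=st()
for c in("top","side"):
    im,d=arm.get_image(c);x,y=(180,130) if c=="top" else (200,150)
    cv2.imwrite(f"pics/{c}2c.png",cv2.resize(im[y:y+100,x:x+133],None,fx=6,fy=6,interpolation=2))
E
```

```text
t 8.43 p [549.09  59.67  55.29] yaw -63.41 j [ 23.   26.1 -22.3  -0.  -41.6  93.6] F u,v,z -3.32 -3.89 0.89 T [ 1.403 -0.259 -0.04 ] w 44.5
```

View pics/side2c.png

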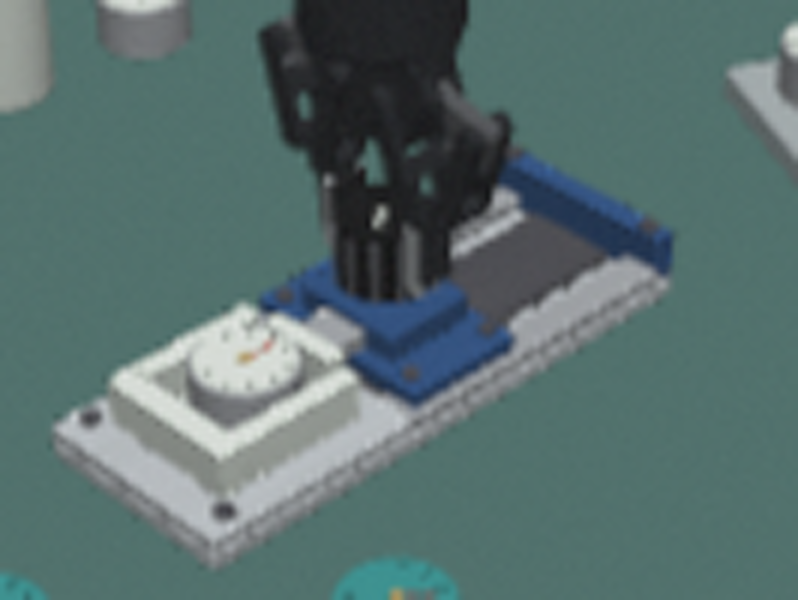

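View pics/top2c.png

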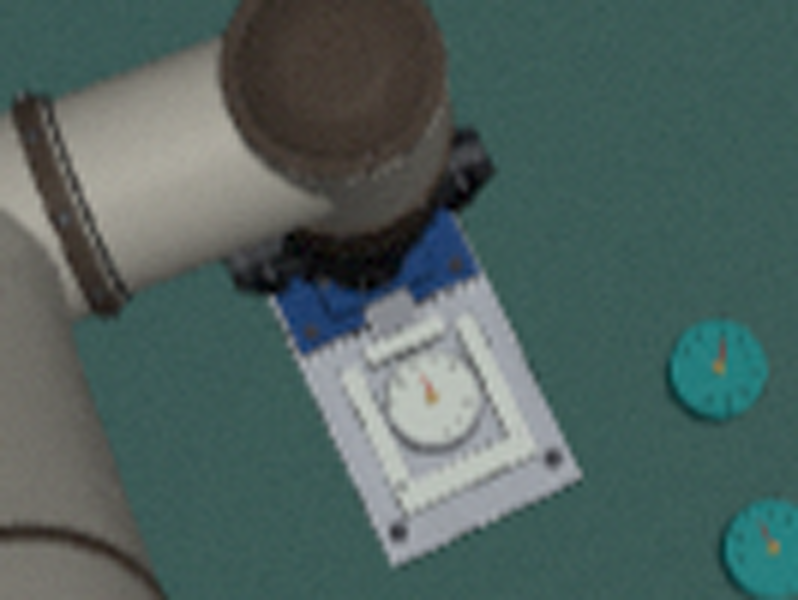

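The top view shows the jaw about 2 mm short of the gauge (crop 405,345), and the gauge about 8 mm short of the end wall. The side view agrees. I'll push on in small steps with a lateral correction.

Call:
{"name": "move_arm", "arguments": {
  "targets": [
    [-0.05, 0.1, 0, 0, 0, 0, 150],
    [-0.08, 0.2, 0, 0, 0, 0, 150],
    [-0.08, 0.3, 0, 0, 0, 0, 150],
    [-0.08, 0.4, 0, 0, 0, 0, 150],
    [-0.08, 0.5, 0, 0, 0, 0, 150],
    [-0.08, 0.6, 0, 0, 0, 0, 150]
  ]
}}

```text
clock: 9.28
position: [544.6, 57.7, 55.3]
ee_rot: [0.851, -0.525, 0.001, -0.001]
contact_force: [4.8, 1.2, 2.9]
gripper_width: 44.5
```

```bash
python3 - <<'E'
from h import *
s,M=st()
im,d=arm.get_image("top");cv2.imwrite("pics/top3c.png",cv2.resize(im[175:225,215:281],None,fx=12,fy=12,interpolation=2))
E
```

```text
t 9.28 p [544.59  57.66  55.27] yaw -63.4 j [ 23.   25.7 -23.1   0.1 -41.1  93.5] F u,v,z -4.85 1.06 2.93 T [ 0.286 -1.692 -0.051] w 44.5
```

View pics/top3c.png

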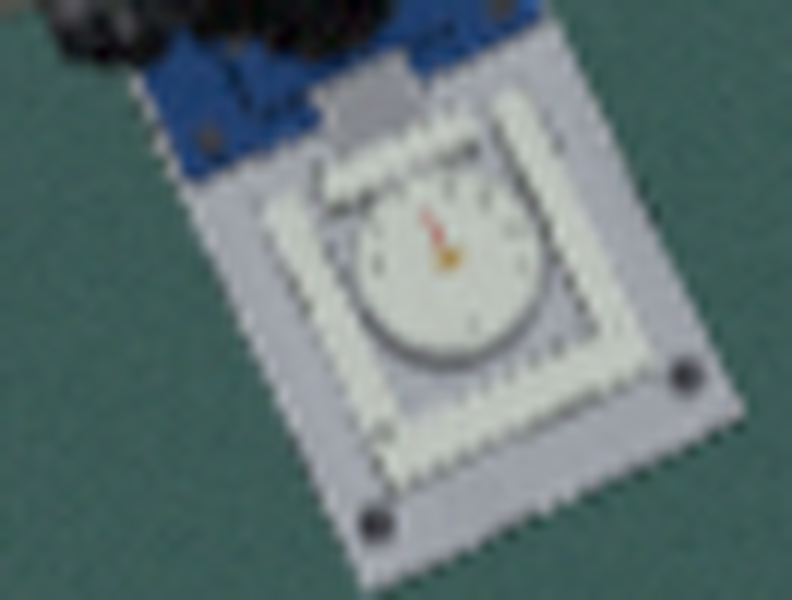

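The jaw now touches the gauge (crop 410,170), and about 5–7 mm of gap to the end wall remains.

Call:
{"name": "move_arm", "arguments": {
  "targets": [
    [0, 0.1, 0, 0, 0, 0, 150],
    [0, 0.2, 0, 0, 0, 0, 150],
    [0, 0.3, 0, 0, 0, 0, 150],
    [0, 0.4, 0, 0, 0, 0, 150]
  ]
}}

```text
clock: 9.82
position: [541.0, 55.9, 55.3]
ee_rot: [0.851, -0.525, 0.001, -0.001]
contact_force: [5.3, 1.5, 2.5]
gripper_width: 44.6
```

```bash
python3 - <<'E'
from h import *
s,M=st()
E
```

```text
t 9.82 p [541.02  55.9   55.25] yaw -63.4 j [ 23.   25.4 -23.6   0.1 -40.9  93.6] F u,v,z -5.39 1.05 2.49 T [ 0.303 -1.669  0.045] w 44.6
```

Call:
{"name": "move_arm", "arguments": {
  "targets": [
    [0, 0.1, 0, 0, 0, 0, 150],
    [0, 0.2, 0, 0, 0, 0, 150]
  ]
}}

```text
clock: 10.07
position: [539.2, 55.0, 55.2]
ee_rot: [0.851, -0.525, 0.001, -0.001]
contact_force: [5.3, 1.6, 2.7]
gripper_width: 44.7
```

```bash
python3 - <<'E'
from h import *
s,M=st()
E
```

```text
t 10.07 p [539.22  55.02  55.25] yaw -63.39 j [ 23.   25.2 -23.9   0.1 -40.8  93.6] F u,v,z -5.44 0.98 2.72 T [ 0.32  -1.657 -0.068] w 44.7
```

Call:
{"name": "move_arm", "arguments": {
  "targets": [
    [0, 0.1, 0, 0, 0, 0, 150],
    [0, 0.2, 0, 0, 0, 0, 150]
  ]
}}

```text
clock: 10.32
position: [538.2, 54.5, 55.3]
ee_rot: [0.851, -0.525, 0.002, -0.002]
contact_force: [7.8, 2.2, -0.7]
gripper_width: 44.4
```

```bash
python3 - <<'E'
from h import *
s,M=st()
E
```

```text
t 10.32 p [538.25  54.53  55.29] yaw -63.39 j [ 23.   25.1 -24.1   0.1 -40.5  93.6] F u,v,z -7.97 1.51 -0.66 T [ 0.627 -2.34  -0.078] w 44.4
```

Call:
{"name": "move_arm", "arguments": {
  "targets": [
    [0, 0.05, 0, 0, 0, 0, 150],
    [0, 0.1, 0, 0, 0, 0, 150]
  ]
}}

```text
clock: 10.58
position: [538.2, 54.5, 55.3]
ee_rot: [0.851, -0.525, 0.002, -0.002]
contact_force: [8.8, 2.6, -1.4]
gripper_width: 44.5
```

```bash
python3 - <<'E'
from h import *
s,M=st()
im,d=arm.get_image("top");cv2.imwrite("pics/top4c.png",cv2.resize(im[175:225,215:281],None,fx=12,fy=12,interpolation=2))
E
```

```text
t 10.57 p [538.17  54.51  55.33] yaw -63.38 j [ 23.   25.1 -24.2   0.1 -40.4  93.6] F u,v,z -9.03 1.66 -1.38 T [ 0.739 -2.603 -0.075] w 44.5
```

View pics/top4c.png

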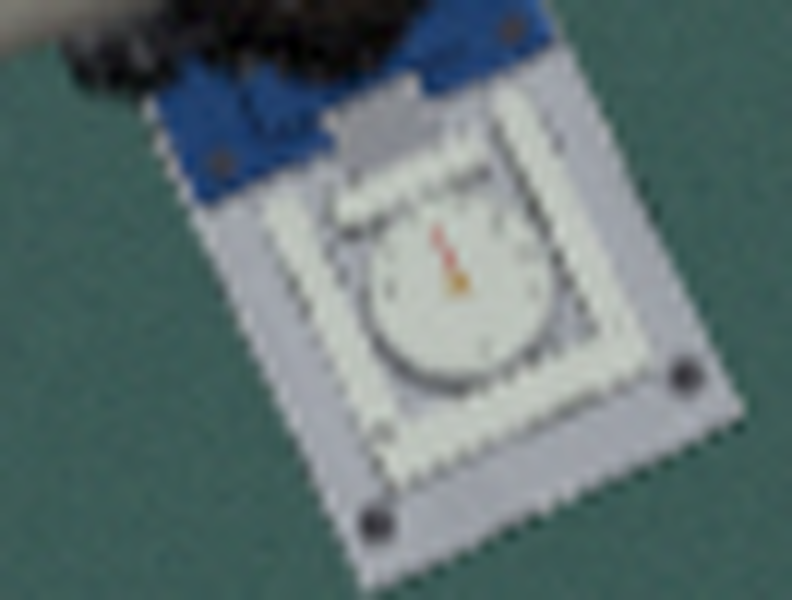

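The position stalled while the force rose, after 50 mm of slide as predicted, and the gauge is now against the end wall (crop 470,385). I'll add a little preload and then turn through the guaranteed free part.

Call:
{"name": "move_arm", "arguments": {
  "targets": [
    [0, 0.1, 0, 0, 0, 0, 150],
    [0, 0.1, 0, 0, 0, 0, 150],
    [0, 0.1, 0, 0, 0, 6, 150],
    [0, 0.1, 0, 0, 0, 12, 150],
    [0, 0.1, 0, 0, 0, 18, 150],
    [0, 0.1, 0, 0, 0, 24, 150]
  ]
}}

```text
clock: 11.38
position: [538.0, 54.5, 55.3]
ee_rot: [0.722, -0.692, 0.002, -0.004]
contact_force: [9.5, 3.1, -1.5]
gripper_width: 44.6
```

```bash
python3 - <<'E'
from h import *
s,M=st()
E
```

```text
t 11.38 p [538.    54.46  55.33] yaw -87.54 j [ 23.   25.  -24.3   0.1 -40.3  69.4] F u,v,z -9.82 1.5 -1.53 T [ 0.928 -2.802  0.059] w 44.6
```

Call:
{"name": "move_arm", "arguments": {
  "targets": [
    [0, 0, 0, 0, 0, 4, 150],
    [0, 0, 0, 0, 0, 8, 150]
  ]
}}

```text
clock: 11.62
position: [538.0, 54.4, 55.3]
ee_rot: [-0.673, 0.74, -0.002, 0.004]
contact_force: [8.8, 2.9, -2.4]
gripper_width: 44.4
```

```bash
cat > t.py <<'E'
from h import *
s,M=st();print("jv6",s["joint_vel"][5].round(3),"eff6",s["joint_efforts"][5].round(3),"Tz",s["wrist_torque"][2].round(3))
E
python3 t.py
```

```text
t 11.62 p [537.98  54.45  55.34] yaw -95.48 j [ 23.   25.  -24.3   0.1 -40.3  61.5] F u,v,z -9.2 1.34 -2.35 T [ 0.892 -2.718  0.059] w 44.4
jv6 -0.552 eff6 0.323 Tz 0.059
```

Call:
{"name": "move_arm", "arguments": {
  "targets": [
    [0, 0, 0, 0, 0, 4, 150],
    [0, 0, 0, 0, 0, 8, 150]
  ]
}}

```text
clock: 11.88
position: [537.9, 54.5, 55.3]
ee_rot: [-0.619, 0.785, -0.001, 0.004]
contact_force: [9.5, 2.8, -2.7]
gripper_width: 44.6
```

```bash
python3 t.py
```

```text
t 11.88 p [537.95  54.46  55.35] yaw -103.48 j [ 23.   25.  -24.3   0.1 -40.3  53.5] F u,v,z -9.77 1.79 -2.69 T [ 0.921 -2.718  0.016] w 44.6
jv6 -0.553 eff6 0.324 Tz 0.016
```

Call:
{"name": "move_arm", "arguments": {
  "targets": [
    [0, 0, 0, 0, 0, 4, 150],
    [0, 0, 0, 0, 0, 8, 150]
  ]
}}

```text
clock: 12.12
position: [537.9, 54.5, 55.3]
ee_rot: [-0.563, 0.826, -0.001, 0.004]
contact_force: [9.2, 3.6, -2.3]
gripper_width: 44.7
```

```bash
python3 t.py
```

```text
t 12.12 p [537.92  54.47  55.32] yaw -111.48 j [ 23.   25.  -24.3   0.1 -40.3  45.5] F u,v,z -9.82 0.91 -2.33 T [ 0.955 -2.712  0.052] w 44.7
jv6 -0.553 eff6 0.324 Tz 0.052
```

The reading is taken while still turning, and joint 6 effort is a steady 0.324, so the bite should show clearly.

Call:
{"name": "move_arm", "arguments": {
  "targets": [
    [0, 0, 0, 0, 0, 4, 150],
    [0, 0, 0, 0, 0, 8, 150]
  ]
}}

```text
clock: 12.38
position: [537.9, 54.5, 55.3]
ee_rot: [-0.504, 0.864, -0.001, 0.004]
contact_force: [8.6, 2.5, -2.5]
gripper_width: 44.4
```

```bash
python3 t.py
```

```text
t 12.38 p [537.91  54.49  55.33] yaw -119.48 j [ 23.   25.  -24.3   0.1 -40.3  37.5] F u,v,z -8.82 1.64 -2.48 T [ 0.939 -2.736  0.087] w 44.4
jv6 -0.552 eff6 0.324 Tz 0.087
```

Call:
{"name": "move_arm", "arguments": {
  "targets": [
    [0, 0, 0, 0, 0, 4, 150],
    [0, 0, 0, 0, 0, 8, 150]
  ]
}}

```text
clock: 12.62
position: [537.9, 54.5, 55.3]
ee_rot: [-0.442, 0.897, -0.001, 0.004]
contact_force: [10.1, 4.1, -1.7]
gripper_width: 44.8
```

```bash
python3 t.py
```

```text
t 12.62 p [537.9   54.5   55.35] yaw -127.48 j [ 23.   25.  -24.3   0.1 -40.3  29.5] F u,v,z -10.84 0.81 -1.73 T [ 0.981 -2.743  0.018] w 44.8
jv6 -0.555 eff6 0.323 Tz 0.018
```

Call:
{"name": "move_arm", "arguments": {
  "targets": [
    [0, 0, 0, 0, 0, 4, 150],
    [0, 0, 0, 0, 0, 8, 150]
  ]
}}

```text
clock: 12.88
position: [537.9, 54.5, 55.3]
ee_rot: [-0.379, 0.925, -0.0, 0.004]
contact_force: [8.7, 3.4, -2.2]
gripper_width: 44.8
```

```bash
python3 t.py
```

```text
t 12.88 p [537.88  54.47  55.33] yaw -135.48 j [ 23.   25.  -24.3   0.1 -40.3  21.5] F u,v,z -9.33 0.88 -2.23 T [ 1.05  -2.656  0.047] w 44.8
jv6 -0.553 eff6 0.323 Tz 0.047
```

Call:
{"name": "move_arm", "arguments": {
  "targets": [
    [0, 0, 0, 0, 0, 4, 150],
    [0, 0, 0, 0, 0, 8, 150]
  ]
}}

```text
clock: 13.12
position: [537.9, 54.5, 55.3]
ee_rot: [-0.313, 0.95, 0.0, 0.004]
contact_force: [9.2, 3.1, -3.1]
gripper_width: 44.6
```

```bash
python3 t.py
```

```text
t 13.12 p [537.88  54.49  55.33] yaw -143.48 j [ 23.   25.  -24.3   0.1 -40.3  13.5] F u,v,z -9.61 1.3 -3.06 T [ 1.039 -2.673  0.056] w 44.6
jv6 -0.552 eff6 0.323 Tz 0.056
```

Call:
{"name": "move_arm", "arguments": {
  "targets": [
    [0, 0, 0, 0, 0, 4, 150],
    [0, 0, 0, 0, 0, 8, 150]
  ]
}}

```text
clock: 13.38
position: [537.9, 54.5, 55.3]
ee_rot: [-0.246, 0.969, 0.0, 0.004]
contact_force: [10.1, 4.0, -2.5]
gripper_width: 44.3
```

```bash
python3 t.py
```

```text
t 13.38 p [537.86  54.49  55.31] yaw -151.48 j [ 23.   25.  -24.3   0.1 -40.3   5.5] F u,v,z -10.81 0.98 -2.51 T [ 1.046 -2.689 -0.014] w 44.3
jv6 -0.553 eff6 0.323 Tz -0.014
```

Call:
{"name": "move_arm", "arguments": {
  "targets": [
    [0, 0, 0, 0, 0, 4, 150],
    [0, 0, 0, 0, 0, 8, 150]
  ]
}}

```text
clock: 13.62
position: [537.8, 54.5, 55.3]
ee_rot: [-0.18, 0.984, 0.0, 0.004]
contact_force: [8.7, 3.4, -2.1]
gripper_width: 44.2
```

```bash
python3 t.py
```

```text
t 13.62 p [537.82  54.48  55.32] yaw -159.29 j [ 23.   25.  -24.3   0.1 -40.3  -2.4] F u,v,z -9.32 0.81 -2.08 T [ 1.107 -2.572  0.723] w 44.2
jv6 -0.551 eff6 -0.372 Tz 0.723
```

The bite shows between yaw -151.5 and -159.3: Tz jumped from about 0.05 to 0.72, and effort from 0.32 to -0.37. Taking -155.4 as the estimate, about 41° remain, which I'll turn in two stages.

Call:
{"name": "move_arm", "arguments": {
  "targets": [
    [0, 0, 0, 0, 0, 5, 150],
    [0, 0, 0, 0, 0, 10, 150],
    [0, 0, 0, 0, 0, 15, 150],
    [0, 0, 0, 0, 0, 20, 150]
  ]
}}

```text
clock: 14.12
position: [537.8, 54.5, 55.3]
ee_rot: [-0.006, 1.0, 0.001, 0.004]
contact_force: [8.9, 4.5, -3.0]
gripper_width: 44.5
```

```bash
python3 t.py
```

```text
t 14.12 p [537.8   54.53  55.34] yaw -179.29 j [ 23.   25.  -24.3   0.1 -40.3 -22.4] F u,v,z -9.98 -0.07 -2.99 T [ 1.144 -2.589  0.826] w 44.5
jv6 -0.69 eff6 -0.385 Tz 0.826
```

Call:
{"name": "move_arm", "arguments": {
  "targets": [
    [0, 0, 0, 0, 0, 4, 150],
    [0, 0, 0, 0, 0, 8, 150],
    [0, 0, 0, 0, 0, 12, 150],
    [0, 0, 0, 0, 0, 16, 150]
  ]
}}

```text
clock: 14.62
position: [537.8, 54.5, 55.4]
ee_rot: [0.133, 0.991, 0.001, 0.003]
contact_force: [9.3, 4.6, -2.1]
gripper_width: 44.8
```

```bash
python3 t.py
```

```text
t 14.62 p [537.76  54.55  55.35] yaw 164.76 j [ 23.   25.  -24.3   0.1 -40.3 -38.3] F u,v,z -10.38 0.01 -2.11 T [ 1.234 -2.521  0.908] w 44.8
jv6 -0.553 eff6 -0.558 Tz 0.908
```

Call:
{"name": "move_arm", "arguments": {
  "targets": [
    [0, 0, 0, 0, 0, 3, 150],
    [0, 0, 0, 0, 0, 5, 150],
    [0, 0, 0, 0, 0, 5, 150],
    [0, 0, 0, 0, 0, 5, 150],
    [0, 0, 0, 0, 0, 5, 150]
  ]
}}

```text
clock: 15.25
position: [537.7, 54.6, 55.3]
ee_rot: [0.175, 0.985, 0.001, 0.003]
contact_force: [8.5, 4.2, -2.7]
gripper_width: 44.7
```

```bash
python3 t.py
```

```text
t 15.25 p [537.73  54.57  55.32] yaw 159.86 j [ 23.   25.  -24.3   0.1 -40.3 -43.2] F u,v,z -9.44 0.08 -2.68 T [ 1.265 -2.512  0.829] w 44.7
jv6 -0.0 eff6 -0.802 Tz 0.829
```

Call:
{"name": "move_arm", "arguments": {
  "targets": [
    [-0.07, 0.07, 0, 0, 0, 0, 150],
    [-0.14, 0.145, 0, 0, 0, 0, 150],
    [-0.14, 0.145, 0, 0, 0, 0, 150]
  ]
}}

```text
clock: 15.62
position: [537.9, 54.6, 55.2]
ee_rot: [0.175, 0.985, 0.0, 0.002]
contact_force: [5.1, 2.0, 0.6]
gripper_width: 44.5
```

```bash
python3 t.py
```

```text
t 15.62 p [537.91  54.65  55.24] yaw 159.85 j [ 23.   25.1 -24.1   0.1 -40.6 -43.2] F u,v,z -5.46 0.45 0.65 T [ 0.912 -1.578  0.847] w 44.5
jv6 -0.001 eff6 -0.834 Tz 0.847
```

Call:
{"name": "move_arm", "arguments": {
  "targets": [
    [0, 0, 0, 0, 0, 0, 110],
    [0, 0, 0, 0, 0, 0, 60],
    [0, 0, 0, 0, 0, 0, 0],
    [0, 0, 0, 0, 0, 0, 0],
    [0, 0, 0, 0, 0, 0, 0],
    [0, 0, 0, 0, 0, 0, 0],
    [0, 0, -3, 0, 0, 0, 0],
    [0, 0, -7, 0, 0, 0, 0],
    [0, 0, -12, 0, 0, 0, 0],
    [0, 0, -17, 0, 0, 0, 0],
    [0, 0, -17, 0, 0, 0, 0]
  ]
}}

```text
clock: 17.0
position: [538.6, 54.6, 229.7]
ee_rot: [0.177, 0.984, 0.002, 0.005]
contact_force: [-0.2, -0.2, -0.8]
gripper_width: 85.4
```

```bash
python3 - <<'E'
from h import *
st()
for c in("top","side"):
    im,d=arm.get_image(c);cv2.imwrite(f"pics/{c}5.png",im);x,y=(180,130) if c=="top" else (180,150)
    cv2.imwrite(f"pics/{c}5c.png",cv2.resize(im[y:y+100,x:x+133],None,fx=6,fy=6,interpolation=2))
E
```

```text
t 17.0 p [538.64  54.6  229.68] yaw 159.61 j [ 23.   13.7 -11.9   0.1 -63.8 -43.4] F u,v,z 0.26 0.09 -0.81 T [-0.01  -0.032 -0.013] w 85.4
```

View pics/side5c.png

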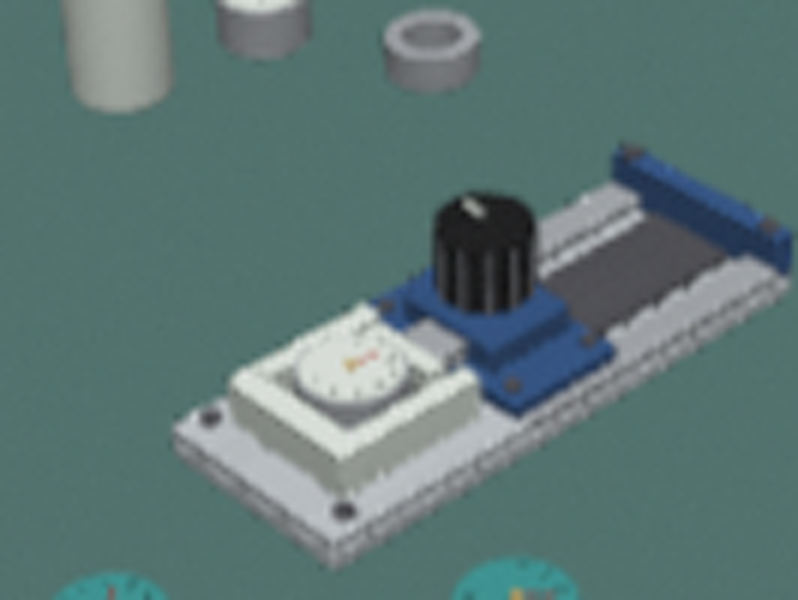

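View pics/top5c.png

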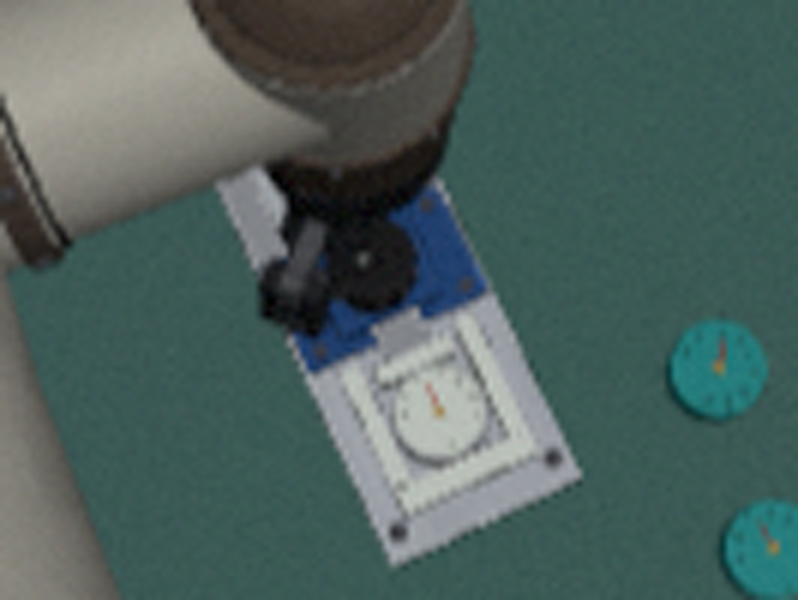

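The side view shows the knob released, with its line now at crop (472,207). The jaw is against the gauge, and the gauge is upright at the end wall. I'll check the knob's turn and the gap numerically before handing in.

```bash
python3 - <<'E'
from h import *
def line(f,c,lo):
    im=cv2.imread(f);g=im.min(2)
    x,y=int(lo[0]),int(lo[1]);r=8
    m=np.zeros(g.shape);m[y-4:y+5,x-6:x+7]=np.clip(g[y-4:y+5,x-6:x+7].astype(float)-60,0,None)
    v,u=np.nonzero(m);w=m[v,u];P=np.array([at_z(c,(a,b),88)[:2] for a,b in zip(u,v)])
    mu=(P*w[:,None]).sum(0)/w.sum();C=((P-mu)*w[:,None]).T@(P-mu);e,V=np.linalg.eigh(C)
    print(f,"centroid",mu.round(1),"axis",np.degrees(np.arctan2(V[1,1],V[0,1])).round(1),e)
for f,k in(("pics/side0.png",[583.2,76.6,88]),("pics/side5.png",[537.9,54.6,88])):
    line(f,"side",proj("side",k)); print(proj("side",k))
for t in("gauge","jaw","knob_top","nest_seat"):
  for c,z in(("side",{"knob_top":88}.get(t,18)),):
    print(t,[(at_z(c,r["uv"],z).round(1),round(r["score"],2)) for r in arm.tip_of(t,c)][:2])
im,d=arm.get_image("side")
p=arm.camera_params("side");K=np.array(p["mtx"]);T=np.array(p["world_to_cam"]);v,u=np.mgrid[0:384,0:512]
pc=np.stack([(u-K[0,2])/K[0,0]*d,(v-K[1,2])/K[1,1]*d,d],-1);W=(pc-T[:3,3])@T[:3,:3]
g=(W[...,2]>45)&(W[...,2]<53)&(np.hypot(W[...,0]-467,W[...,1]-17)<32)
k=(W[...,2]>84)&(W[...,2]<93)&(np.hypot(W[...,0]-538,W[...,1]-54)<32)
G=at_z("side",(u[g].mean(),v[g].mean()),48);Kn=at_z("side",(u[k].mean(),v[k].mean()),88);print(G,Kn,np.hypot(*(G-Kn)[:2]),"expect 81")
E
```

```text
pics/side0.png centroid [583.8  80.9] axis 76.3 [ 42158.65142097 158189.81559622]
[273.07170109 178.75277391]
pics/side5.png centroid [536.4  66.8] axis 127.4 [ 8331.44669018 26602.0115111 ]
[259.59931274 186.01064367]
gauge [(array([ 398.7, -175.1,   18. ]), 0.97), (array([ 490.3, -141.8,   18. ]), 0.91)]
jaw [(array([485.8,  29.2,  18. ]), 0.85)]
knob_top [(array([536.6,  66.7,  88. ]), 0.55), (array([469.7, -55.2,  88. ]), 0.4)]
nest_seat [(array([461.2,  12. ,  18. ]), 0.89), (array([577.9, 307.8,  18. ]), 0.56)]
[466.05626455  14.58861657  48.        ] [537.38573346  48.96643435  88.        ] 79.18161080023704 expect 81
```

```bash
python3 - <<'E'
from h import *
print(arm.job_done())
E
```

```text
the job is handed in; nothing more can be done
None
```

I slid the stop 50 mm along the rail until its jaw had pushed the gauge against the nest's end wall. I then locked it, let go, raised the arm clear and handed the job in at about 17 s; no verdict was reported.

- **Pushing the gauge home:** the stop stalled where predicted. The force on the wrist was about 10 N, of which roughly 5 N reached the gauge, far below the 40 N limit.
- **Locking the knob:** the bite came after 88 to 96° of free turn, where the torque jumped from about 0.05 to 0.72 N m. I turned on about 41° from the reading that showed it, which puts the knob 41 to 49° past the bite (45° is right). The torque rose as expected for that turn, so the knob did not slip in the fingers.
- **Last checks:** after release, the pictures show the gauge upright at the end wall with the jaw against it. The knob's white line points at about 94°, and 96° was expected.
- **Checks that disagreed:** the knob-to-gauge distance measured 79 mm in the side picture instead of 81 mm, which is within camera error. The network's gauge search in the last picture returned only turquoise look-alikes, so I located the gauge from the depth image instead.
- **Bystanders:** the arm stayed clear of them throughout. I did not measure their positions again at the end.

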